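# Push the power cell out of its roofed prop housing and set it on the drying comb

## Robot

A 7-joint arm with a two-finger parallel gripper is mounted at the origin on the work surface. World frame = base frame: x ahead of the robot, y to its left, z up, the work surface at z = 0. Lengths are in m, angles in rad, forces in N, time in s.
With the tool pointing down it reaches from about 0.4 to 0.85 m from the base axis. Payload 4.5 kg.
Tool frame: the origin (TCP) lies on the centre line of the jaws, within the pads' length; the fingertips stand 17 mm ahead of it and the grasp point (between the pads) lies 2 mm behind it (r.tip_reach is the distance from the TCP to the fingertips, in m); z points along the fingers, y is the line along which they close (so a half turn about z gives the same grasp; the last joint's range is limited). The gripper opens to 88 mm and grips with 3 to 60 N. Pads are 18 mm wide; open, the fingers measure 123 mm over their backs; the gripper's body (75 mm by 187 mm) begins 45 mm behind the grasp point.
Start: joints at [-1.188, 0.689, -0.195, 1.565, 0.157, 0.902, -0.215], TCP at [0.214, 0.587, 0.256] pointing down, gripper open.
Joint ranges: [-3.01, 3.01], [-0.46, 2.08], [-1.47, 1.51], [0.13, 2.56], [-1, 4.14], [0.04, 2.09], [-2.66, 2.66]. Speed limits (rad/s): [2.57, 2.57, 3.14, 3.14, 3.14, 3.14, 3.14].

## Interface

Orientations are given as a unit quaternion [x, y, z, w].
In Python, from plant import r gives the robot as it stands.
- The arm moves only by the tool step_arm, never from a script. Its argument "steps" is a list of rows, each a list of 7 numbers: the shift along the tool's x, y, z in cm, then the turn, a rotation vector about the tool's x, y, z in degrees, then the gripper's target within -1 to 1 (shut at 1, half-way at 0, fully open at -1). A call has 1 to 8 rows; each row shifts and turns the commanded pose from where the row before left it, along the tool's axes as they then stand; what a row does not reach is not made up. A row lasts 1/8 s, in which the tool goes at most 62.5 mm and 10.7 degrees, less where a joint would pass 70% of its speed; a pose out of reach is approached as far as the arm can. A call with a gripper value outside its range is refused whole. The fingers move at their own pace and stop on an object; "force" is the grip in N (left out, the last holds). Time passes only in rows, so rows that do not move let the fingers close. It gives the time, the measured TCP pose, the force, the opening and the grip force at its end, in the units of the state.
- r.get_state(): the state, without advancing time (a new reading comes with each control period).
- r.snapshot(name): name is "scene" or "top" or "wrist"; returns a dict with "pixels" (400x640x3 uint8, red, green, blue), "fx", "fy", "cx", "cy" (pixels), "dist_coeffs" ([k1, k2, p1, p2, k3] as OpenCV has them; the pictures are not rectified), "cam_to_world" (4x4, takes a point from camera to world coordinates). Camera axes: x right, y down, z forward; pixel columns grow to the right and rows downward; lengths in m; the calibration is good to about 2 mm. A picture is of the moment at which its call begins. There is no depth.
- r.finish_job(): hands the job in; it is judged then, once.
The state is a dict: "clock": time; "q": joint angles; "qd": joint speeds; "joint_torque": joint torques, N m; "tool_pos": TCP position; "eef_rot": TCP orientation; "contact_force": force on the tool from outside, world axes, zero at the start; "moment": the same for the moment, N m; "opening": opening from 0.0 (shut) to 1.0 (fully open); "finger_force": force on a finger pad.
Only numpy, scipy, OpenCV 4.12 (cv2) and the standard library are available. Lean on these libraries where they do the work, as an engineer would, in place of code of your own. Each camera call takes 0.05 s, during which the arm holds its last target. There are 200 camera calls.

## Task

Get the ribbed power cell out of the prop housing: its top is roofed over, so push it from the open well behind it out through the narrow side mouth, then draw it right out. Lower it, still upright, onto the drying comb, lengthwise along the fins and about midway along them, with its ribs fully down between the fins, let go, and leave the other painted parts where they are.

Things in the scene. Friction and masses are not known exactly. Their poses are not given: they have to be found in the camera images.
- housing: Black printed prop housing fixed on the cardboard (cardboard top is at z = 4 mm): a long box without floor. Origin on the cardboard in the middle of the mouth; x points level out of the mouth, z up. It runs from x = -200 to 0; side walls 60 mm high, 60 apart inside, 72 outside (plus two low feet). The mouth, the only way out, is 48 mm wide between two 8 mm thick jambs, 60 mm high.
- roof_edge (a point): Middle of the rear edge of the housing's roof, 75 mm behind the mouth and 66 mm over the cardboard, axes as the housing's. The roof covers the 75 mm from here to the mouth (underside 60 mm up, top 66, a fixed turret to 80). A pusher in the well can go forward until it meets this edge; the cell then stands 45 mm out of the mouth.
- well (a point): Middle of the open-topped well behind the roof, on the cardboard, 135 mm behind the mouth, axes as the housing's. The well is 60 mm wide and runs from the roof's edge to the rear wall's inner face at x = -194 in the housing's frame. The cell's rear part lies in it, with 50 to 64 mm free behind the cell and too little room at its sides for a finger.
- cell_center (a point): Grey power cell, loose, about 0.3 kg, 120 mm long (x), 44 wide (y), 54 high (z); this is its middle, 27 mm over its underside. x points to its nose, whose upright edges are bevelled (14 mm along x, 9 across). It starts inside the housing, nose towards the mouth and 10 to 24 mm short of it, up to 5 mm off the middle and slightly askew, so its nose may catch on a jamb and want wiggling.
- cell_ribs (a point): Middle of the cell's underside, axes as the cell's, 27 mm below its middle. Three ribs run lengthwise under the cell's 40 mm high solid body, 5 mm thick, 14 mm deep, at y = -15, 0 and 15 mm. The cell stands on these ribs.
- rack: Drying rack, fixed on the cardboard: an aluminium tray 130 x 130 mm, 6 mm thick, rims 10 mm high along its two sides. Origin in the middle of its underside; x runs along the fins of the comb on it. With the cell fully down, the cell's middle is 39 mm over this origin; with its ribs standing on the fin tops it is 53 mm.
- rack_top (a point): 26 mm above the rack's origin, level with the fin tops. The comb: six black upright fins along x, 110 mm long, 5 thick, 20 high, 15 mm apart (10 mm gaps). The comb stands anywhere up to 7 mm to either side (y) of this point, which no reading tells: see it or feel for it. Its middle is a gap; any three neighbouring gaps take the cell's ribs.
- tube_a: Bystander: painted upright tube, 48 mm across, 90 tall; loose; origin in the middle of its underside.
- tube_b: Bystander: painted upright tube, 60 mm across, 70 tall; loose; origin in the middle of its underside.
- collar: Bystander: painted flat ring, 80 mm across, 20 tall; loose; origin in the middle of its underside.
- dome: Bystander: painted low dome, 84 mm across, 42 tall; loose; origin in the middle of its underside.
- bracket: Bystander: painted U-shaped bracket, 90 x 22 mm, 32 tall; loose; origin in the middle of its underside.
- handle: Bystander: painted L-shaped pistol grip lying flat, about 110 x 60 mm, 26 tall; loose; origin in the middle of its underside.
- knobcap: Bystander: painted flat disc, 68 mm across, 24 tall; loose; origin in the middle of its underside.
Mind the look-alikes: they are no part of the job. What is shaped like the part that bears cell_center but pink is not meant.

How it is judged:
On the way, in this order (a step that is already met when the one before it is completed fails the run):
1. the cell's nose stands at least 30 mm out of the mouth, its rear still under the roof (x of cell_center in the frame of housing between -0.03 and 0.03 m and y of cell_center in the frame of housing between -0.03 and 0.03 m), for 0.1 s.
2. the cell is right out of the housing, past the mouth (x of cell_center in the frame of housing above 0.058 m).
At the end, for the whole second after the job is handed in: The cell rests on the comb with its ribs down between the fins (its middle 33 to 44 mm over the rack's origin), upright within 0.08 rad, lengthwise within 0.15 rad of the fins, its middle within 30 mm of the rack's middle along the fins and 45 mm across them, released and at rest (x of cell_center in the frame of rack between -0.03 and 0.03 m and y of cell_center in the frame of rack between -0.045 and 0.045 m and z of cell_center in the frame of rack between 0.033 and 0.044 m and angle between the x axis of cell_center and the x axis of rack, either way round below 0.15 rad and angle between cell_center's own z axis and vertical below 0.08 rad and linear speed of cell below 0.02 m/s and contact force between the fingers and cell below 0.1 N); the robot touches nothing.
It fails at once if a bystander is moved by more than 30 mm (distance of any of tube_a, tube_b, collar, dome, bracket, handle, knobcap from where it was at the start of the episode above 0.03 m).
It fails at once if the cell is tipped by more than about 45 degrees (angle between cell_center's own z axis and vertical above 0.8 rad).
It fails at once if the cell is let go in the air (its middle more than 100 mm above the table) (height (world z) of cell_center above 0.1 m and contact force between the fingers and cell below 0.05 N).
It also fails if it takes over 64 s, if anything falls off the work surface, if the arm or the gripper's body presses on something with over 40 N, if the wrist force passes 120 N, or if a joint passes its speed limit or range.

## Working session

There is one attempt and no reset: what is moved stays moved. The work goes in short steps, Python scripts to look and compute and a tool call to move; the robot and the scene stay as the last step left them, time stands still between calls to the robot, and variables do not carry over. Pictures are saved under pics/ and viewed, at most 10 in all, crops included, and the job is handed in when it is done.

Besides the shell and the picture viewer there is one more tool, called after "Emit:" as a command line: name --pt "numbers of a row" for each row, then --argument value for the rest. step_arm: Moves the arm, as the interface text tells. Its arguments: {"type":"object","properties":{"steps":{"type":"array","items":{"type":"array","items":{"type":"number"}}},"force":{"type":"number"}},"required":["steps"]}

```bash
mkdir -p pics && ls
python3 - <<'E'
from plant import r
import cv2, pickle
s=r.get_state(); print({k:s[k] for k in s})
for n in ("scene","top"):
    d=r.snapshot(n); pickle.dump(d,open(f"pics/{n}0.pkl","wb"))
    cv2.imwrite(f"pics/{n}0.png",d["pixels"][:,:,::-1]); print(n,d["fx"],d["cx"],d["cy"],d["dist_coeffs"],d["cam_to_world"])
E
```

```text
pics
{'clock': 0.0, 'q': array([-1.18816985,  0.68996014, -0.19450832,  1.56633803,  0.15730778,
        0.90249098, -0.21513077]), 'qd': array([-3.11505381e-04,  8.07507450e-05, -2.23535188e-04,  6.32685867e-04,
       -5.16277567e-04, -8.59842219e-04,  9.92722709e-04]), 'joint_torque': array([-1.08642649e-03, -5.27536368e+01, -1.26694467e+00, -1.53429294e+01,
       -5.25423023e-02,  6.60236881e-03,  1.71123006e-04]), 'tool_pos': array([0.21346743, 0.58678182, 0.25492634]), 'eef_rot': array([ 1.73503972e-01,  9.84832756e-01, -8.98155453e-04, -8.61662350e-05]), 'contact_force': array([ 0.54461733, -0.86565892, -0.58335525]), 'moment': array([-0.02328506, -0.0024069 , -0.03701936]), 'finger_force': 0.0, 'opening': 1.0015006306585512}
scene 399.02956477036867 319.69238593315754 198.8234244379355 [-0.00457064  0.          0.          0.          0.        ] [[ 0.02345293  0.79449931 -0.60681201  1.14330911]
 [ 0.9996968  -0.01408325  0.02019849 -0.05282407]
 [ 0.0075018  -0.60710173 -0.7945887   0.91809291]
 [ 0.          0.          0.          1.        ]]
top 374.15144432365145 314.6309807059405 194.31741664893462 [-0.02411963  0.          0.          0.          0.        ] [[ 0.02793168 -0.991208    0.12933107  0.31956845]
 [-0.99959704 -0.02835122 -0.00140367 -0.05532215]
 [ 0.00505802 -0.12923975 -0.99160048  1.17813336]
 [ 0.          0.          0.          1.        ]]
```

View pics/top0.png

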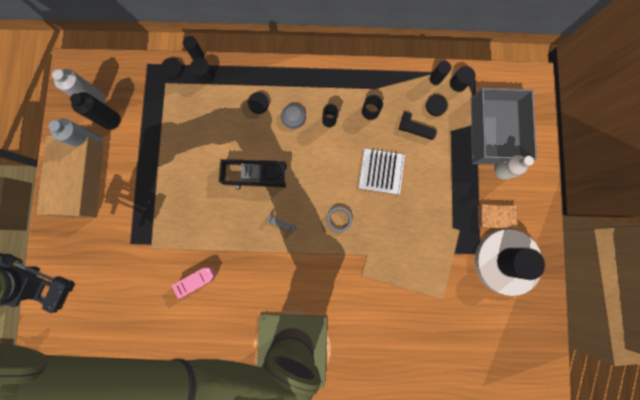

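View pics/scene0.png

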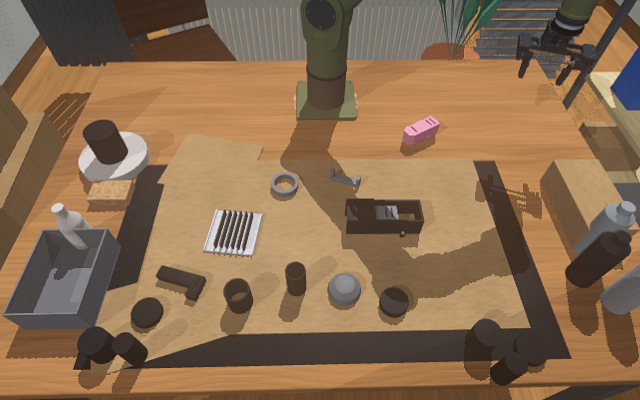

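The top view shows the black housing at (253,173), with the light-grey cell in its well near (250,170). The roof is on the right half, so the mouth points right, about −y. The white rack with its comb is at (382,171), and the pink look-alike is at (193,282). Candidates for the cell are the grey part in the housing (250,170), the pink block (193,282) and the grey dome (293,116). The grey one in the housing fits the description. Next is a close crop to check it.

```bash
cat > h.py <<'E'
import numpy as np, cv2, pickle
from scipy.spatial.transform import Rotation as R
def load(n): return pickle.load(open(f"pics/{n}.pkl","rb"))
def K(d): return np.array([[d["fx"],0,d["cx"]],[0,d["fy"],d["cy"]],[0,0,1.]])
def ray(d,p):
    u=cv2.undistortPoints(np.array(p,float).reshape(-1,1,2),K(d),np.array(d["dist_coeffs"],float)).reshape(-1,2)
    T=np.array(d["cam_to_world"]); return T[:3,3],np.c_[u,np.ones(len(u))]@T[:3,:3].T
def plane(d,p,z):
    o,v=ray(d,p); return o+v*((z-o[2])/v[:,2])[:,None]
def proj(d,P):
    T=np.linalg.inv(np.array(d["cam_to_world"])); 
    return cv2.projectPoints(np.array(P,float).reshape(-1,1,3),cv2.Rodrigues(T[:3,:3])[0],T[:3,3],K(d),np.array(d["dist_coeffs"],float))[0].reshape(-1,2)
def snap(n,name):
    from plant import r
    d=r.snapshot(n); pickle.dump(d,open(f"pics/{name}.pkl","wb")); cv2.imwrite(f"pics/{name}.png",d["pixels"][:,:,::-1]); return d
E
python3 - <<'E'
from h import *
t=load("top0")["pixels"][:,:,::-1]; s=load("scene0")["pixels"][:,:,::-1]
f=lambda c:cv2.resize(c,(400,300),interpolation=cv2.INTER_CUBIC)
g=lambda c:cv2.convertScaleAbs(c,alpha=1.3,beta=25)
im=np.vstack([np.hstack([f(t[140:215,205:305]),f(t[135:210,335:435])]),np.hstack([f(s[180:255,335:435]),f(s[195:270,185:285])])])
cv2.imwrite("pics/crop1.png",g(im))
d=load("top0")
print(plane(d,[[220,173],[286,173],[253,160],[253,186]],.07).round(3)); print(plane(d,[[382,171]],.02))
E
```

```text
[[0.521 0.23  0.07 ]
 [0.526 0.031 0.07 ]
 [0.563 0.132 0.07 ]
 [0.484 0.128 0.07 ]]
[[ 0.55080195 -0.26721109  0.02      ]]
```

View pics/crop1.png

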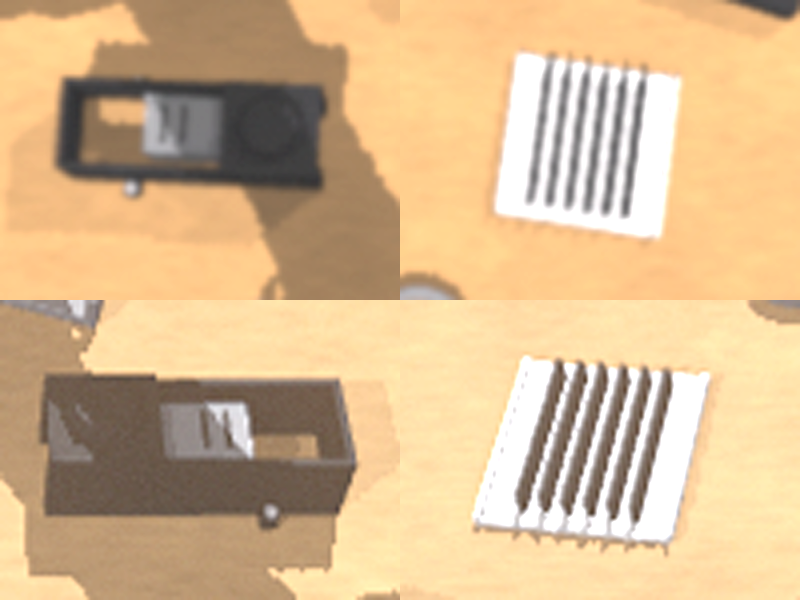

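The crop confirms it. The grey slotted cell lies in the open well, the roof with its turret is towards −y, and its nose shows inside. The comb has six dark fins on the white tray, running roughly along world x. I'll move above the housing for a wrist view.

Emit:
step_arm --pt "-4.4 -2.9 0 0 0 0 -1" --pt "-4.4 -2.9 0 0 0 0 -1" --pt "-4.4 -2.9 0 0 0 0 -1" --pt "-4.4 -2.9 0 0 0 0 -1" --pt "-4.4 -2.9 0 0 0 0 -1" --pt "-4.4 -2.9 0 0 0 0 -1" --pt "-4.4 -2.9 0 0 0 0 -1" --pt "-4.4 -2.9 0 0 0 0 -1" --force 20

```text
clock: 1.1
tool_pos: [0.4658, 0.2475, 0.2555]
eef_rot: [0.173, 0.985, -0.0, -0.0]
contact_force: [0.4, 0.1, -0.4]
opening: 0.998
finger_force: 0.0
```

Emit:
step_arm --pt "-4.4 -2.9 0 0 0 0 -1" --pt "-4.0 -2.9 0 0 0 0 -1" --pt "0 0 0 0 0 10 -1" --pt "0 0 0 0 0 10 -1" --pt "0 0 0 0 0 10 -1" --pt "0 0 0 0 0 10 -1" --pt "0 0 0 0 0 10 -1" --pt "0 0 0 0 0 10 1"

```text
clock: 2.1
tool_pos: [0.5239, 0.1658, 0.2554]
eef_rot: [0.645, 0.764, -0.0, -0.0]
contact_force: [-0.2, -0.2, -0.2]
opening: 0.909
finger_force: 0.0
```

Emit:
step_arm --pt "0 0 0 0 0 10 1" --pt "0 0 0 0 0 0 1" --pt "0 0 0 0 0 0 1"

```text
clock: 2.48
tool_pos: [0.524, 0.1659, 0.2555]
eef_rot: [0.706, 0.708, -0.0, -0.0]
contact_force: [-0.3, 0.3, 0.3]
opening: 0.567
finger_force: 0.0
```

Run:
```python
from h import *
from plant import r
d=snap("wrist","w1"); print(d["fx"],np.array(d["cam_to_world"]).round(3)); s=r.get_state(); print(s["clock"],s["tool_pos"],s["eef_rot"],s["q"],s["opening"])
print(proj(d,[[.525,.031,.07],[.521,.231,.07],[.55,-.267,.03]]))
```

```text
338.2537558492913 [[ 1.     0.004  0.001  0.523]
 [ 0.004 -0.95  -0.313  0.246]
 [-0.     0.313 -0.95   0.384]
 [ 0.     0.     0.     1.   ]]
2.525 [0.52410801 0.16585215 0.25558573] [ 7.06175101e-01  7.08037208e-01 -8.65244151e-05 -1.77628738e-04] [-0.45504502  0.5901011   0.10622753  1.80460292 -0.08687806  0.75168753
 -0.30048589] 0.5278135345571462
[[317.65789683 294.43072972]
 [314.35259525 103.33685484]
 [333.11985874 446.53071791]]
```

View pics/w1.png

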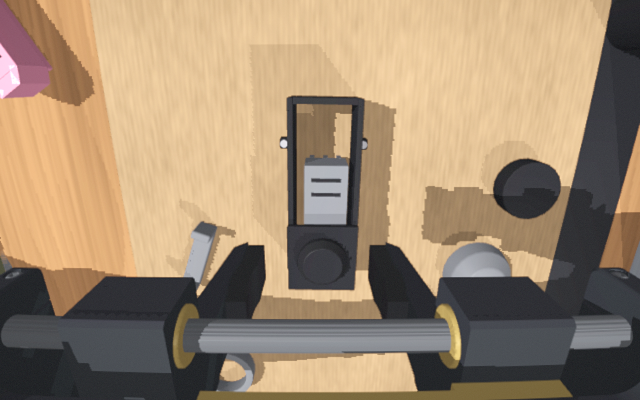

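The wrist view shows the housing upright in the picture. Its rear wall top is at rows 97–104, columns 288–364, the roof spans rows 225–289, and the cell's rear top edge is near row 165, columns 304–349. The bracket is at (200,250) and the dome at (478,265). Now I'll measure them.

Run:
```python
from h import *
d=load("w1"); g=cv2.cvtColor(d["pixels"],cv2.COLOR_RGB2GRAY)
for row in (115,130,150,180,200,215,240,280): 
    print(row,[ (c,int(g[row,c])) for c in range(280,372,1) if abs(int(g[row,c])-int(g[row,c-1]))>25])
for col in (300,312,322,330,340): print(col,[ (q,int(g[q,col])) for q in range(90,300) if abs(int(g[q,col])-int(g[q-1,col]))>20])
P=lambda n,p,z:print(n,(plane(d,p,z)*1000).round(1).tolist())
P("rear outer",[[288,97],[364,97]],.064)
P("walls top @180",[[289,180],[362,180]],.064)
P("roof edge",[[288,226],[357,226]],.070)
P("roof front",[[288,289],[355,289]],.070)
P("cell rear/front",[[304,165],[349,165],[303,224],[348,224]],.058)
```

```text
115 [(286, 163), (287, 86), (296, 69), (297, 117), (335, 141), (336, 191), (351, 129), (352, 55), (364, 127)]
130 [(287, 97), (288, 65), (296, 67), (297, 118), (335, 143), (336, 192), (351, 80), (352, 39), (363, 112), (364, 144)]
150 [(287, 98), (288, 65), (296, 61), (297, 117), (334, 188), (350, 83), (351, 35), (362, 122)]
180 [(287, 131), (288, 72), (296, 59), (297, 113), (304, 158), (305, 184), (311, 105), (312, 61), (340, 96), (341, 162), (348, 80), (349, 28), (360, 96), (361, 141)]
200 [(287, 156), (288, 78), (296, 57), (297, 112), (304, 164), (347, 101), (348, 35), (359, 103), (360, 137)]
215 [(288, 95), (289, 61), (296, 59), (297, 116), (304, 161), (346, 110), (347, 38), (359, 138)]
240 [(287, 86), (288, 57), (358, 142)]
280 [(288, 121), (289, 60), (354, 89), (355, 157), (356, 204), (368, 133), (369, 47)]
300 [(95, 132), (96, 58), (104, 133), (224, 93), (225, 41), (289, 123), (290, 184), (291, 205), (298, 181), (299, 145)]
312 [(95, 150), (96, 79), (97, 51), (104, 102), (155, 85), (165, 127), (166, 179), (178, 123), (179, 66), (181, 90), (182, 147), (183, 184), (192, 145), (19
[... 404 characters left out ...]
75), (182, 131), (183, 184), (193, 81), (194, 56), (196, 119), (197, 184), (224, 97), (225, 41), (289, 101), (290, 176), (291, 203), (299, 175)]
340 [(96, 129), (97, 52), (105, 113), (114, 188), (156, 136), (157, 107), (165, 120), (166, 170), (179, 99), (182, 129), (183, 183), (193, 128), (197, 169), (224, 99), (225, 49), (289, 85), (290, 178), (291, 209), (299, 179)]
rear outer [[496.9, 236.2, 64.0], [566.2, 236.6, 64.0]]
walls top @180 [[496.3, 157.8, 64.0], [567.9, 158.1, 64.0]]
roof edge [[494.7, 111.5, 70.0], [564.2, 111.7, 70.0]]
roof front [[493.0, 37.7, 70.0], [565.2, 38.0, 70.0]]
cell rear/front [[510.9, 171.5, 58.0], [555.2, 171.7, 58.0], [509.3, 108.6, 58.0], [556.3, 108.8, 58.0]]
```

Emit:
step_arm --pt "3.5 0.7 0 0 0 0 1" --pt "0 0 5 0 0 0 1" --pt "0 0 5 0 0 0 1" --pt "0 0 4 0 0 0 1" --pt "0 0 0 0 0 0 1" --pt "0 0 0 0 0 0 1"

```text
clock: 3.28
tool_pos: [0.5322, 0.2011, 0.117]
eef_rot: [0.707, 0.707, 0.001, 0.0]
contact_force: [0.7, 0.4, 0.7]
opening: 0.003
finger_force: 0.0
```

Emit:
step_arm --pt "0 0 2 0 0 0 1" --pt "0 0 2 0 0 0 1" --pt "0 0 1.5 0 0 0 1" --pt "0 0 1.4 0 0 0 1" --pt "0 0 0 0 0 0 1"

```text
clock: 3.9
tool_pos: [0.531, 0.2008, 0.0463]
eef_rot: [0.707, 0.707, -0.0, -0.0]
contact_force: [0.5, -0.3, 0.8]
opening: 0.005
finger_force: 0.0
```

Emit:
step_arm --pt "-0.8 0 0 0 0 0 1" --pt "-0.8 0 0 0 0 0 1" --pt "-0.5 0 0 0 0 0 1" --pt "-0.5 0 0 0 0 0 1" --pt "-0.3 0 0 0 0 0 1"

```text
clock: 4.53
tool_pos: [0.5317, 0.1725, 0.0471]
eef_rot: [0.707, 0.707, 0.001, -0.0]
contact_force: [0.2, 3.5, 3.2]
opening: 0.009
finger_force: 1.7
```

Emit:
step_arm --pt "-0.4 0 0 0 0 0 1" --pt "-0.4 0 0 0 0 0 1" --pt "-0.4 0 0 0 0 0 1" --pt "-0.4 0 0 0 0 0 1"

```text
clock: 5.03
tool_pos: [0.5306, 0.1578, 0.0467]
eef_rot: [0.706, 0.708, 0.001, -0.001]
contact_force: [-0.6, 3.7, 2.4]
opening: 0.007
finger_force: 1.9
```

Emit:
step_arm --pt "-0.4 0 0 0 0 0 1" --pt "-0.4 0 0 0 0 0 1" --pt "-0.4 0 0 0 0 0 1" --pt "-0.4 0 0 0 0 0 1"

```text
clock: 5.52
tool_pos: [0.5311, 0.1395, 0.0467]
eef_rot: [0.707, 0.707, -0.0, -0.0]
contact_force: [-0.9, 3.5, 3.0]
opening: 0.0
finger_force: 2.0
```

Emit:
step_arm --pt "-0.4 0 0 0 0 0 1" --pt "-0.4 0 0 0 0 0 1" --pt "-0.4 0 0 0 0 0 1" --pt "-0.3 0 0 0 0 0 1" --pt "0 0 0 0 0 0 1"

```text
clock: 6.15
tool_pos: [0.5311, 0.124, 0.0466]
eef_rot: [0.707, 0.707, -0.0, 0.0]
contact_force: [-0.4, 2.7, 1.5]
opening: 0.003
finger_force: 1.0
```

Run:
```python
from h import *
w=snap("wrist","w2")["pixels"]; t=snap("scene","s2")["pixels"]
f=lambda c:cv2.resize(c,(400,300),interpolation=cv2.INTER_CUBIC)
cv2.imwrite("pics/c2.png",np.hstack([f(w),f(t[165:255,320:440])])[:,:,::-1])
```

```text
(no output)
```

View pics/c2.png

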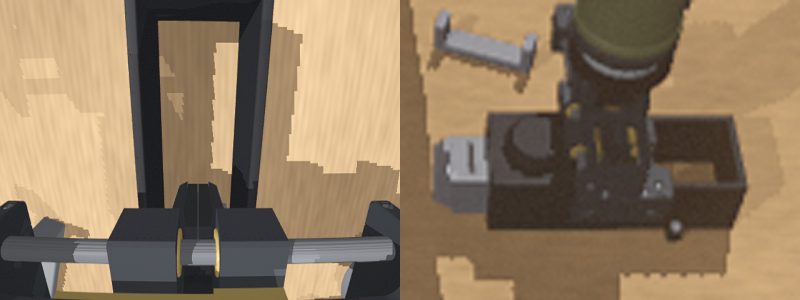

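The cell's nose stands clear of the mouth on the left of the scene crop, columns 432–487, which is about 42 mm. The fingers in the well are at the roof edge. Next I lift, move over the nose and grip it.

Emit:
step_arm --pt "0.3 0 0 0 0 0 1" --pt "0 0 -5 0 0 0 1" --pt "0 0 -5 0 0 0 -1" --pt "0 0 -2 0 0 0 -1" --pt "-5.3 0 0 0 0 0 -1" --pt "-5.3 0 0 0 0 0 -1" --pt "0 0 0 0 0 0 -1" --pt "0 0 0 0 0 0 -1"

```text
clock: 7.25
tool_pos: [0.5313, 0.0221, 0.1666]
eef_rot: [0.707, 0.707, 0.0, -0.0]
contact_force: [-0.4, 0.1, -0.6]
opening: 0.661
finger_force: 0.0
```

Run:
```python
from h import *
from plant import r
d=snap("wrist","w3"); s=r.get_state(); print(s["tool_pos"],s["opening"]); print(proj(d,[[.529,.037,.064],[.529,-.005,.058],[.529,.009,.058]]).round())
```

```text
[0.53130849 0.0231333  0.16657168] 0.7064848729042593
[[314. 182.]
 [315. 233.]
 [315. 216.]]
```

View pics/w3.png

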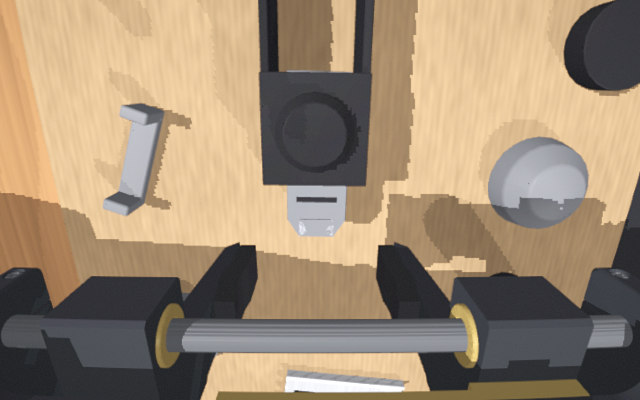

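The nose protrudes below the roof at rows 186–236, columns 287–345, straight and centred at column 316, as predicted. Now descend and grip.

Emit:
step_arm --pt "-0.2 0 0 0 0 0 -1" --pt "0 0 2 0 0 0 -1" --pt "0 0 3 0 0 0 -1" --pt "0 0 3 0 0 0 -1" --pt "0 0 2 0 0 0 -1" --pt "0 0 2 0 0 0 -1" --pt "0 0 0 0 0 0 -1"

```text
clock: 8.18
tool_pos: [0.5304, 0.0209, 0.0455]
eef_rot: [0.706, 0.708, -0.001, -0.001]
contact_force: [-0.3, -0.4, 0.8]
opening: 0.997
finger_force: 0.0
```

Emit:
step_arm --pt "0 0 0 0 0 0 1" --pt "0 0 0 0 0 0 1" --pt "0 0 0 0 0 0 1" --pt "0 0 0 0 0 0 1" --pt "0 0 0 0 0 0 1" --pt "0 0 0 0 0 0 1" --force 25

```text
clock: 8.93
tool_pos: [0.5313, 0.0198, 0.0469]
eef_rot: [0.707, 0.707, 0.0, 0.0]
contact_force: [-1.2, -0.6, 3.9]
opening: 0.496
finger_force: 24.9
```

Emit:
step_arm --pt "-1 0 0 0 0 0 1" --pt "-1.5 0 0 0 0 0 1" --pt "-1.5 0 0 0 0 0 1" --pt "-1.5 0 0 0 0 0 1" --pt "-1.5 0 0 0 0 0 1" --pt "-1.5 0 0 0 0 0 1" --pt "-1.5 0 0 0 0 0 1" --pt "-1.5 0 0 0 0 0 1"

```text
clock: 9.93
tool_pos: [0.5317, -0.0952, 0.0469]
eef_rot: [0.707, 0.707, 0.001, -0.0]
contact_force: [0.0, 4.6, 6.1]
opening: 0.498
finger_force: 24.9
```

Emit:
step_arm --pt "-1.0 0 0 0 0 0 1" --pt "0 0 0 0 0 0 1" --pt "0 0 0 0 0 0 -0.4" --pt "0 0 0 0 0 0 -0.4" --pt "0 0 0 0 0 0 -0.4"

```text
clock: 10.55
tool_pos: [0.5311, -0.1051, 0.0464]
eef_rot: [0.707, 0.707, -0.0, -0.0]
contact_force: [0.5, 0.7, -1.6]
opening: 0.702
finger_force: 0.0
```

Emit:
step_arm --pt "0 0 -3 0 0 0 -0.4" --pt "0 0 -4 0 0 0 -0.4" --pt "0 0 -3 0 0 0 -0.4" --pt "0 0 0 0 0 0 -0.4"

```text
clock: 11.05
tool_pos: [0.5326, -0.1053, 0.1485]
eef_rot: [0.707, 0.707, 0.001, 0.002]
contact_force: [1.0, 0.9, -0.3]
opening: 0.696
finger_force: 0.0
```

Run:
```python
from h import *
from plant import r
d=snap("wrist","w4"); s=r.get_state(); print(s["clock"],s["tool_pos"],s["eef_rot"],s["opening"])
print(proj(d,[[.531,-.126,.058],[.531,-.006,.058]]).round())
```

```text
11.1 [ 0.53164674 -0.10516449  0.1471725 ] [7.06970602e-01 7.07242529e-01 4.55526529e-04 6.04244303e-04] 0.7001706320851379
[[315. 235.]
 [315.  53.]]
```

View pics/w4.png

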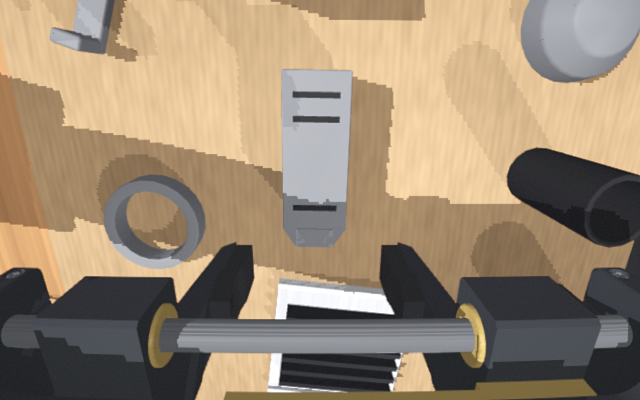

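The cell lies clear of the housing, with its rear edge at row 69, columns 282–352, and its nose at row 246, centred at column 315. The collar is at (155,222) and a tube at (575,195). I'll measure its middle so I can regrasp there.

Run:
```python
from h import *
d=load("w4"); print((plane(d,[[316,69],[315,246],[282,72],[352,72],[284,210],[347.5,210]],.058)*1000).round(1))
# rack in top view: white mask, fins
t=load("top0"); im=t["pixels"]; m=((im.min(2)>150)).astype(np.uint8)
m[:, :340]=0; m[:,430:]=0; m[:130]=0; m[210:]=0
c=max(cv2.findContours(cv2.morphologyEx(m,cv2.MORPH_CLOSE,np.ones((7,7))),0,2)[0],key=cv2.contourArea)
b=cv2.boxPoints(cv2.minAreaRect(c)); print(b, (plane(t,b,.014)*1000).round(1)); print((plane(t,b,.014).mean(0)*1000).round(1))
```

```text
[[ 531.8  -15.2   58. ]
 [ 531.1 -134.4   58. ]
 [ 511.   -17.    58. ]
 [ 553.8  -16.9   58. ]
 [ 509.7 -106.9   58. ]
 [ 553.6 -106.9   58. ]]
[[357.85135 187.6081 ]
 [364.15134 147.7081 ]
 [405.64322 154.25946]
 [399.34323 194.15945]] [[ 496.6 -192.4   14. ]
 [ 626.  -210.9   14. ]
 [ 608.6 -343.7   14. ]
 [ 479.5 -323.3   14. ]]
[ 552.7 -267.6   14. ]
```

Length is 119 mm and width 44 mm, which matches the cell. Its middle is at (0.532,−0.075). The rack is about 130 mm square, centred near (0.553,−0.268), with its fins at about −8°. Before regrasping I'll look at the comb closely from the placing orientation.

Emit:
step_arm --pt "0 0 -5 0 0 0 -0.4" --pt "0 0 -4 0 0 0 -0.4" --pt "-5.6 2 0 0 0 0 -0.4" --pt "-5.6 2 0 0 0 0 -0.4" --pt "-5.6 2 0 0 0 0 -0.4" --pt "0 0 0 0 0 10 -0.4" --pt "0 0 0 0 0 10 -0.4" --pt "0 0 0 0 0 10 -0.4"

```text
clock: 12.1
tool_pos: [0.5905, -0.2729, 0.2343]
eef_rot: [0.867, 0.498, -0.001, -0.001]
contact_force: [0.4, -0.6, 1.1]
opening: 0.701
finger_force: 0.0
```

Emit:
step_arm --pt "0 0 0 0 0 10 -0.4" --pt "0 0 0 0 0 10 -0.4" --pt "0 0 0 0 0 10 -0.4" --pt "0 0 0 0 0 10 -0.4" --pt "0 0 0 0 0 10 -0.4" --pt "0 0 0 0 0 10 -0.4" --pt "0 0 0 0 0 8 -0.4" --pt "0 0 0 0 0 0 -0.4"

```text
clock: 13.1
tool_pos: [0.5907, -0.2726, 0.2347]
eef_rot: [0.998, -0.069, -0.002, -0.0]
contact_force: [0.2, 0.6, -0.1]
opening: 0.699
finger_force: 0.0
```

Run:
```python
from h import *
from plant import r
d=snap("wrist","w5"); s=r.get_state(); print(s["clock"],s["tool_pos"],s["eef_rot"],s["q"])
print(proj(d,[[.5527,-.2676,.03]]).round(), np.array(d["cam_to_world"]).round(3))
```

```text
13.15 [ 0.59079319 -0.27270024  0.23502527] [ 9.97670270e-01 -6.82049789e-02 -1.44702738e-03 -1.36304043e-04] [ 0.13442912  0.78819253  0.44325393  1.52013446 -0.3896413   0.9247485
 -1.00659798]
[[316. 204.]] [[-0.137 -0.94  -0.313  0.671]
 [-0.991  0.13   0.043 -0.285]
 [ 0.001  0.316 -0.949  0.363]
 [ 0.     0.     0.     1.   ]]
```

View pics/w5.png

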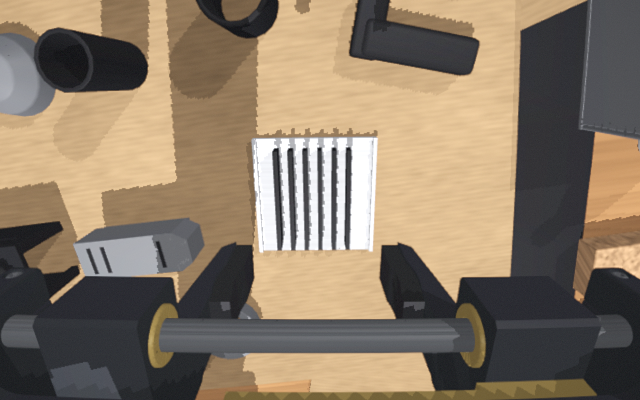

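The wrist view shows the white tray at rows 137–250, columns 253–377, with six dark fins at columns 277–350 that look nearly vertical. Next I'll measure the fin lines.

Run:
```python
from h import *
from plant import r
d=load("w5"); g=cv2.cvtColor(d["pixels"],cv2.COLOR_RGB2GRAY)
s=r.get_state(); Rt=R.from_quat(s["eef_rot"]).as_matrix(); p=s["tool_pos"]
print(g[200,265:362].tolist())
def runs(row):
    x=g[row,262:365].astype(float); m=x<110; out=[]; c=np.flatnonzero(np.diff(m.astype(int)))
    f=lambda i:262+i+(110-x[i])/(x[i+1]-x[i])
    return [f(i) for i in c]
for row in (165,180,200,220,240):
    e=runs(row)
    if len(e)==12:
        W=plane(d,[[c,row] for c in e],.030); T=(W-p)@Rt*1000
        print(row,np.round(e,1),"tool y edges",T[:,1].round(1),"tool x",T[0,0].round(1))
    else: print(row,np.round(e,1))
for col in (278,322,350): print(col,[(q,int(g[q,col])) for q in range(125,262) if abs(int(g[q,col])-int(g[q-1,col]))>30])
for row in (160,200,240): print(row,[(q,int(g[row,q])) for q in list(range(245,272))+list(range(356,385)) if abs(int(g[row,q])-int(g[row,q-1]))>15])
```

```text
[251, 250, 250, 250, 249, 249, 250, 251, 247, 189, 89, 67, 72, 68, 44, 48, 108, 163, 208, 247, 249, 248, 249, 244, 124, 66, 71, 69, 57, 74, 148, 186, 248, 248, 246, 247, 248, 242, 152, 73, 68, 69, 71, 101, 186, 246, 246, 246, 246, 246, 247, 245, 215, 103, 65, 68, 78, 123, 180, 237, 247, 246, 245, 245, 248, 242, 133, 66, 67, 66, 74, 161, 248, 248, 245, 245, 245, 246, 248, 242, 113, 41, 65, 66, 65, 106, 201, 255, 255, 255, 255, 255, 255, 255, 255, 255, 255]
165 [272.8 279.4 287.7 293.3 302.7 307.4 317.5 321.2 331.6 336.2 345.6 350.3] tool y edges [-42.8 -36.1 -27.8 -22.2 -12.7  -8.    2.2   6.   16.4  21.1  30.4  35.2] tool x 4.0
180 [273.8 280.  288.3 294.  302.9 307.7 317.7 321.7 331.3 336.2 345.2 350.2] tool y edges [-42.5 -36.  -27.6 -21.8 -12.7  -7.8   2.4   6.4  16.3  21.3  30.5  35.6] tool x -11.7
200 [274.8 281.  289.2 294.5 303.5 308.1 317.9 321.7 331.3 335.4 345.  350. ] tool y edges [-42.3 -35.7 -27.2 -21.7 -12.3  -7.6   2.7   6.6  16.6  20.9  30.9  36.1] tool x -33.3
220 [275.9 282.  290.  295.2 304.  308.4 318.3 321.9 331.4 335.9 344.6 349.3] tool y edges [-42.  -35.5 -27.
[... 164 characters left out ...]
1.6 -36.  -26.7 -22.  -11.5  -7.7   3.4   6.3  17.3  21.4  31.2  36. ] tool x -79.2
278 [(130, 139), (138, 174), (148, 100), (250, 134), (251, 180)]
322 [(129, 138), (138, 184), (180, 127), (192, 173), (194, 127), (205, 172), (207, 127), (232, 119), (237, 166)]
350 [(128, 133), (147, 142), (149, 79), (198, 110), (204, 151), (214, 127), (216, 179), (230, 195)]
160 [(248, 116), (253, 179), (255, 255), (256, 238), (257, 192), (258, 255), (372, 211), (373, 255), (376, 238), (377, 203)]
200 [(249, 113), (255, 122), (256, 201), (257, 255), (259, 217), (261, 255), (370, 187), (371, 241), (375, 205)]
240 [(254, 182), (258, 211), (259, 255), (262, 215), (263, 254), (370, 255), (373, 211), (374, 191)]
```

Emit:
step_arm --pt "0 0 0 0 0 -10 -0.4" --pt "0 0 0 0 0 -10 -0.4" --pt "0 0 0 0 0 -10 -0.4" --pt "0 0 0 0 0 -10 -0.4" --pt "0 0 0 0 0 -10 -0.4" --pt "0 0 0 0 0 -10 -0.4" --pt "0 0 0 0 0 -10 -0.4" --pt "0 0 0 0 0 -10 -0.4"

```text
clock: 14.15
tool_pos: [0.591, -0.2732, 0.236]
eef_rot: [0.807, 0.591, -0.0, -0.0]
contact_force: [0.5, 0.1, 0.7]
opening: 0.697
finger_force: 0.0
```

Emit:
step_arm --pt "0 0 0 0 0 -10 -0.4" --pt "0 0 0 0 0 -8 -0.4" --pt "5 -1.5 0 0 0 0 -0.4" --pt "5 -1.5 0 0 0 0 -0.4" --pt "5 -1.5 0 0 0 0 -0.4" --pt "4.8 -1.4 0 0 0 0 -0.4" --pt "0 0 4 0 0 0 -0.4" --pt "0 0 4 0 0 0 -0.4"

```text
clock: 15.15
tool_pos: [0.5327, -0.0742, 0.156]
eef_rot: [0.705, 0.709, 0.001, 0.0]
contact_force: [0.2, 0.1, 0.4]
opening: 0.7
finger_force: 0.0
```

Emit:
step_arm --pt "0 0 2 0 0 0 -0.4" --pt "0 0 0 0 0 0 -0.4"

```text
clock: 15.4
tool_pos: [0.5311, -0.075, 0.1351]
eef_rot: [0.706, 0.708, -0.001, -0.001]
contact_force: [0.0, 0.7, -0.1]
opening: 0.695
finger_force: 0.0
```

Now down 8.9 cm, grip, and lift.

Emit:
step_arm --pt "0 0 3 0 0 0 -0.4" --pt "0 0 3 0 0 0 -0.4" --pt "0 0 2 0 0 0 -0.4" --pt "0 0 0.9 0 0 0 -0.4" --pt "0 0 0 0 0 0 1" --pt "0 0 0 0 0 0 1" --pt "0 0 0 0 0 0 1" --pt "0 0 0 0 0 0 1" --force 30

```text
clock: 16.4
tool_pos: [0.5327, -0.0753, 0.0486]
eef_rot: [0.707, 0.707, 0.0, 0.0]
contact_force: [0.1, -0.4, 7.6]
opening: 0.496
finger_force: 29.9
```

Emit:
step_arm --pt "0 0 -1 0 0 0 1" --pt "0 0 -2 0 0 0 1" --pt "0 0 -3 0 0 0 1" --pt "0 0 -3 0 0 0 1" --pt "0 0 -1 0 0 0 1" --pt "0 0 0 0 0 0 1"

```text
clock: 17.15
tool_pos: [0.5323, -0.0751, 0.1479]
eef_rot: [0.707, 0.707, 0.0, 0.0]
contact_force: [0.3, -0.6, -4.4]
opening: 0.495
finger_force: 29.9
```

Emit:
step_arm --pt "-3 0.4 0 0 0 0 1" --pt "-5 0.7 0 0 0 0 1" --pt "-5 0.7 0 0 0 0 1" --pt "-4 0.5 0 0 0 0 1" --pt "-2 0.1 0 0 0 0 1" --pt "0 0 0 0 0 8 1" --pt "0 0 0 0 0 10 1" --pt "0 0 0 0 0 10 1"

```text
clock: 18.15
tool_pos: [0.5558, -0.2629, 0.1464]
eef_rot: [0.858, 0.513, -0.0, -0.002]
contact_force: [-0.7, 0.2, -4.1]
opening: 0.498
finger_force: 29.9
```

Emit:
step_arm --pt "0 0 0 0 0 10 1" --pt "0 0 0 0 0 10 1" --pt "0 0 0 0 0 10 1" --pt "0 0 0 0 0 10 1" --pt "0 0 0 0 0 10 1" --pt "0 0 0 0 0 10 1" --pt "0 0 0 0 0 9 1" --pt "0 0 0 0 0 0 1"

```text
clock: 19.15
tool_pos: [0.5561, -0.2629, 0.1464]
eef_rot: [0.998, -0.059, -0.001, -0.001]
contact_force: [0.2, 0.1, -4.2]
opening: 0.501
finger_force: 29.9
```

```bash
cat > st.py <<'E'
from h import *
from plant import r
def mean():
    # average a few readings (readings are noisy); same reading if time stands still
    s=r.get_state(); return s
s=mean(); M=R.from_quat(s["eef_rot"]).as_matrix(); p=s["tool_pos"]
print(s["clock"],p.round(4),"phi",np.degrees(np.arctan2(M[1,0],M[0,0])).round(2),"tilt",np.degrees(np.arccos(-M[2,2])).round(2))
e=(np.array([.5565,-.2648,p[2]])-p)@M*100; print("to go cm",e.round(2),"F",s["contact_force"].round(1),"M",s["moment"].round(2))
E
python3 st.py
python3 - <<'E'
from h import *
d=snap("wrist","w6"); s=snap("scene","s6")
E
python3 st.py
```

```text
19.15 [ 0.5561 -0.2629  0.1464] phi -6.78 tilt 0.17
to go cm [ 0.06  0.18 -0.  ] F [ 0.2  0.1 -4.2] M [ 0.    0.14 -0.01]
19.25 [ 0.5562 -0.2638  0.1469] phi -6.75 tilt 0.11
to go cm [ 0.05  0.1  -0.  ] F [-0.6  0.5 -3.6] M [ 0.    0.17 -0.02]
```

View pics/w6.png

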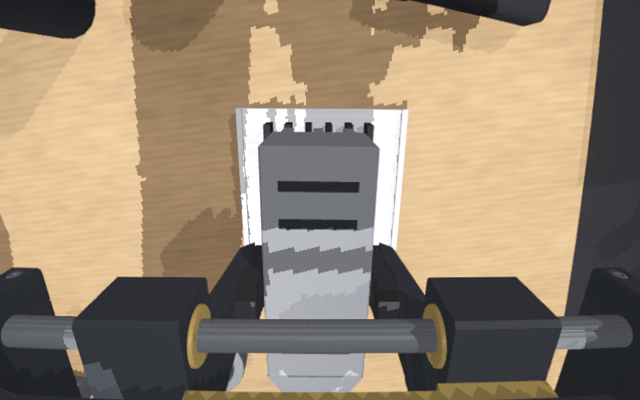

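The wrist view shows the held cell, columns 259–378 at its rear edge, over the tray. The fins' far ends peek out at rows 122–133, columns 264–373. I'll compare the cell's axis with the comb's axis directly.

Run:
```python
from h import *
from plant import r
d=load("w6"); g=cv2.cvtColor(d["pixels"],cv2.COLOR_RGB2GRAY).astype(int)
s=r.get_state(); M=R.from_quat(s["eef_rot"]).as_matrix(); p=s["tool_pos"]
def T(pts,z): return ((plane(d,pts,z)-p)@M*1000).round(1)
for row in (124,125,126,127,128): print(row,g[row,260:380].tolist()) if row in(125,128) else 0
def ed(row,lo,hi,sg,th=30):
    return [c for c in range(lo,hi) if abs(g[row,c]-g[row,c-1])>th]
for row in (160,180,200,215,228):
    print(row,ed(row,250,270,1),ed(row,366,392,1))
print(T([[259.5,150],[378.5,150],[261,210],[376,210]],p[2]+.0105).tolist())
w5=load("w5")
C=np.array([.5565,-.2648,.03]); u=np.array([np.cos(np.radians(-7.1)),np.sin(np.radians(-7.1)),0]); v=np.array([u[1],-u[0],0])
print("predicted fin outer edges at far end", proj(d,[C+.055*u+.040*v,C+.055*u-.040*v]).round(1))
```

```text
125 [255, 255, 243, 130, 60, 62, 66, 66, 63, 58, 33, 27, 66, 165, 192, 205, 255, 255, 255, 255, 255, 255, 255, 226, 104, 57, 62, 66, 67, 66, 52, 40, 114, 192, 190, 191, 218, 255, 255, 255, 255, 255, 251, 249, 218, 96, 36, 42, 42, 42, 41, 85, 165, 189, 190, 189, 189, 190, 189, 189, 189, 184, 171, 187, 182, 76, 35, 43, 44, 41, 36, 58, 128, 189, 189, 188, 189, 189, 189, 189, 189, 189, 188, 180, 107, 36, 32, 41, 42, 39, 40, 36, 65, 135, 189, 190, 189, 190, 190, 189, 189, 189, 185, 152, 56, 23, 27, 39, 50, 48, 45, 45, 79, 161, 235, 255, 255, 255, 255, 255]
128 [251, 250, 228, 118, 62, 63, 65, 64, 66, 58, 36, 27, 50, 130, 189, 203, 255, 255, 253, 247, 248, 250, 244, 170, 103, 95, 98, 99, 99, 97, 98, 96, 102, 142, 208, 255, 255, 255, 255, 247, 246, 246, 247, 246, 215, 93, 37, 44, 41, 45, 42, 85, 158, 162, 134, 128, 129, 129, 130, 128, 123, 122, 118, 139, 150, 62, 37, 41, 44, 45, 43, 57, 125, 188, 188, 187, 184, 180, 162, 159, 156, 156, 152, 126, 95, 69, 68, 61, 62, 62, 63, 62, 74, 132, 188, 187, 180, 160, 157, 156, 155, 157, 151, 121, 45, 26, 31, 45, 62, 65, 64, 61, 63, 116, 213, 255, 255, 255, 255, 255]
160 [258, 259] [378, 379, 380]
180 [259, 260] [377, 378]
200 [260, 261] [376, 377]
215 [260, 261] [374, 375, 376]
228 [250, 261, 262] [374, 375]
[[58.8, -19.7, -10.6], [58.8, 21.9, -10.6], [36.4, -20.4, -10.5], [36.4, 22.3, -10.6]]
predicted fin outer edges at far end [[374.4 122.1]
 [262.  121.4]]
```

Emit:
step_arm --pt "0 0.07 0 0 0 0.3 1" --pt "0 0 2 0 0 0 1" --pt "0 0 2.5 0 0 0 1" --pt "0 0 1.5 0 0 0 1" --pt "0 0 0.7 0 0 0 1" --pt "0 0 0 0 0 0 1"

```text
clock: 20.0
tool_pos: [0.5562, -0.2659, 0.0806]
eef_rot: [0.998, -0.063, -0.0, -0.0]
contact_force: [-1.5, 0.2, -4.2]
opening: 0.491
finger_force: 29.9
```

Emit:
step_arm --pt "0 0 0.3 0 0 0 1" --pt "0 0 0.3 0 0 0 1" --pt "0 0 0 0 0 0 1"

```text
clock: 20.38
tool_pos: [0.5564, -0.2658, 0.0747]
eef_rot: [0.998, -0.063, 0.0, -0.0]
contact_force: [-0.5, -0.4, -4.0]
opening: 0.49
finger_force: 29.9
```

Emit:
step_arm --pt "0 0 0.2 0 0 0 1" --pt "0 0 0.2 0 0 0 1" --pt "0 0 0 0 0 0 1"

```text
clock: 20.75
tool_pos: [0.5563, -0.2655, 0.0704]
eef_rot: [0.998, -0.063, -0.0, -0.0]
contact_force: [0.5, -0.2, -3.7]
opening: 0.497
finger_force: 29.9
```

```bash
python3 st.py
```

```text
20.75 [ 0.5563 -0.2655  0.0704] phi -7.27 tilt 0.03
to go cm [ 0.01 -0.08  0.  ] F [ 0.5 -0.2 -3.7] M [0.2  0.11 0.09]
```

Emit:
step_arm --pt "0 0 0.2 0 0 0 1" --pt "0 0 0.2 0 0 0 1" --pt "0 0 0 0 0 0 1"

```text
clock: 21.12
tool_pos: [0.5563, -0.2655, 0.0664]
eef_rot: [0.998, -0.063, -0.0, -0.0]
contact_force: [1.0, 0.5, -4.0]
opening: 0.501
finger_force: 29.9
```

Emit:
step_arm --pt "0 0 0.2 0 0 0 1" --pt "0 0 0.2 0 0 0 1" --pt "0 0 0 0 0 0 1"

```text
clock: 21.5
tool_pos: [0.5563, -0.2656, 0.0625]
eef_rot: [0.998, -0.063, -0.0, -0.0]
contact_force: [1.0, 2.4, -3.8]
opening: 0.497
finger_force: 29.9
```

Emit:
step_arm --pt "0 -0.08 0.1 0 0 0 1" --pt "0 0 0.15 0 0 0 1" --pt "0 0 0.1 0 0 0 1" --pt "0 0 0 0 0 0 1"

```text
clock: 22.0
tool_pos: [0.5563, -0.2655, 0.0607]
eef_rot: [0.998, -0.064, 0.0, 0.0]
contact_force: [-2.2, 2.2, 8.2]
opening: 0.495
finger_force: 29.9
```

Emit:
step_arm --pt "0 0 0.1 0 0 0 1" --pt "0 0 0.1 0 0 0 1" --pt "0 0 0 0 0 0 1"

```text
clock: 22.38
tool_pos: [0.5563, -0.2655, 0.0606]
eef_rot: [0.998, -0.064, 0.001, -0.0]
contact_force: [-5.5, 5.1, 22.3]
opening: 0.499
finger_force: 29.9
```

The cell stopped at z = 0.0606 with a firm upward force, which is the fully seated height (cell underside 12 mm over the rack's origin). I'll relax the push and release.

Emit:
step_arm --pt "0 0 -0.25 0 0 0 1" --pt "0 0 0 0 0 0 -0.3" --pt "0 0 0 0 0 0 -0.3" --pt "0 0 0 0 0 0 -0.3" --pt "0 0 0 0 0 0 -0.3"

```text
clock: 23.0
tool_pos: [0.5564, -0.2652, 0.0595]
eef_rot: [0.998, -0.064, -0.0, 0.0]
contact_force: [-0.3, -0.4, -0.4]
opening: 0.649
finger_force: 0.0
```

Emit:
step_arm --pt "0 0 -2 0 0 0 -0.3" --pt "0 0 -4 0 0 0 -0.3" --pt "0 0 -5 0 0 0 -0.3" --pt "0 0 -5 0 0 0 -0.3" --pt "4 0 -2 0 0 0 -0.3" --pt "0 0 0 0 0 0 -0.3"

```text
clock: 23.75
tool_pos: [0.5996, -0.2703, 0.2431]
eef_rot: [0.998, -0.062, 0.004, 0.001]
contact_force: [-0.6, -0.2, -0.4]
opening: 0.648
finger_force: 0.0
```

```bash
python3 st.py
python3 - <<'E'
from h import *
w=snap("wrist","w7")["pixels"]; t=snap("scene","s7")["pixels"]
f=lambda c:cv2.resize(c,(400,300),interpolation=cv2.INTER_CUBIC)
cv2.imwrite("pics/c7.png",np.hstack([f(w[100:280,200:440]),f(t[195:270,185:285])])[:,:,::-1])
E
```

```text
23.75 [ 0.5996 -0.2703  0.2431] phi -7.12 tilt 0.45
to go cm [-4.35 -0.01 -0.03] F [-0.6 -0.2 -0.4] M [0.02 0.24 0.02]
```

View pics/c7.png

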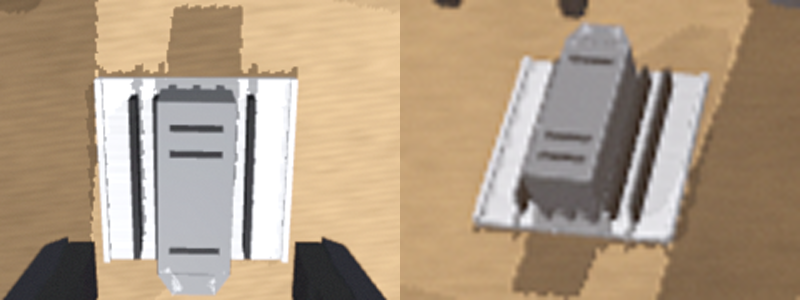

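The cell sits straight between the two outermost fins, at left-crop columns 135 and 250, with its long edges parallel to them. One numeric check of height and position, by width and two views, before I hand in.

Run:
```python
from h import *
d=load("w7"); e=load("s7"); C=np.array([.5565,-.2648,0]); a=np.radians(-7.1); u=np.array([np.cos(a),np.sin(a),0]); v=np.array([u[1],-u[0],0])
px=lambda x,y:[200+x*.6,100+y*.6]
A=np.array([px(156,101),px(238,101),px(158,265),px(232,265)])  # rear corners, sides near nose
for z in (.070,.084):
    P=plane(d,A,z); print(z,"width rear",np.linalg.norm(P[0]-P[1])*1e3,"along",((P-C)@u*1e3).round(1),"across",((P-C)@v*1e3).round(1))
# rear top corners in scene image: crop (525,180),(607,185)
S=np.array([[185+(525-400)/4,195+180/4],[185+(607-400)/4,195+185/4]])
print("seen",S)
for z in (.070,.084):
    Q=[C+60*1e-3*-u+s*.022*v+[0,0,z] for s in(1,-1)]+[C+60e-3*u+s*.022*v+[0,0,z] for s in(1,-1)]; print(z,"scene proj",proj(e,Q).round(1).tolist()," wrist proj",proj(d,Q).round(1).tolist())
print(A)
```

```text
0.07 width rear 44.668679225520535 along [ 60.3  60.3 -39.5 -39.6] across [-19.2  25.4 -20.1  24.3]
0.084 width rear 42.598901693965 along [ 63.2  63.2 -32.  -32. ] across [-18.3  24.3 -19.1  23.2]
seen [[216.25 240.  ]
 [236.75 241.25]]
0.07 scene proj [[226.7, 199.7], [242.9, 201.1], [215.0, 238.0], [232.4, 239.6]]  wrist proj [[336.5, 276.9], [293.3, 277.0], [339.0, 160.9], [290.5, 160.9]]
0.084 scene proj [[225.7, 196.5], [242.1, 197.9], [213.9, 234.9], [231.5, 236.6]]  wrist proj [[337.4, 284.5], [292.4, 284.5], [340.1, 164.2], [289.4, 164.2]]
[[293.6 160.6]
 [342.8 160.6]
 [294.8 259. ]
 [339.2 259. ]]
```

```bash
python3 -c "
from plant import r
print(r.finish_job())"
```

```text
the job is handed in; nothing more can be done
None
```

The cell is out of the housing, standing upright on the comb with its ribs down between the fins and released; I handed the job in at about 24 s, but no verdict came back.

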